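# Lay up battery cells in a row

## Task

Fold both carton flaps right back past upright, then take every battery cell out of the carton and set it down across the runners on the loading apron of the lay-up jig, red positive end to the red rail. With the insulating paddle, gently roll the cells along the jig until they all lie side by side in one tight row against the stop; past the yellow line only the paddle may touch a cell, never the gripper, because the row is live. Stand the paddle back on its mat, leave the flaps open and leave the other things on the bench alone.

Things in the scene. Friction and masses are not known exactly. Their poses are not given: they have to be found in the camera images.
- cell1: a battery cell, 33 mm in diameter, 70 mm long, about 0.145 kg, blue with a red band at its positive end; origin on its axis at mid-length, its x axis along the cell towards the positive end. Only 2 to 4 cells are there (absent ones read None). At first they lie level in the carton, axes 30 mm above the bench. A cell stays where it is set down on a level surface (slight rolling resistance)
- cell2: another such cell, just like cell1
- cell3: another such cell, just like cell1
- cell4: another such cell, just like cell1
- cell1_plus (a point): centre of the red-banded positive end face of cell1, 35 mm from the cell's origin along its x axis
- cell2_plus (a point): centre of the red-banded positive end face of cell2, 35 mm from the cell's origin along its x axis
- cell3_plus (a point): centre of the red-banded positive end face of cell3, 35 mm from the cell's origin along its x axis
- cell4_plus (a point): centre of the red-banded positive end face of cell4, 35 mm from the cell's origin along its x axis
- carton: a brown carton, fixed, 162 mm (its x) by 163 mm (its y), 62 mm high, 4 mm thick; origin at the centre of its underside. Flaps hinge on its +y and -y rims. Cells lie along its x, positive ends to +x, at x = 39 or -39, y = 33 or -33 mm, in grey pulp saddles (38 mm high) at each cell's ends; for 52 mm of its length, 33 mm between the two columns and 28 mm to the walls are free for fingers
- flap_left (a joint): the hinge of the flap on the carton's +y wall, rad: 0 shut (level), 1.57 upright, up to 2.6 leaning far outward. The flap is 76 mm from hinge to free edge, 156 mm wide, 4 mm thick, starts standing half open (0.75 to 1.15) and stays where it is left; it swings with under 1 N at its edge
- flap_right (a joint): the hinge of the flap on the carton's -y wall: the mirror image of flap_left, with the same values
- flap_left_edge (a point): middle of the free edge of the left flap (moves with it)
- flap_right_edge (a point): middle of the free edge of the right flap (moves with it)
- flap_left_hinge (a point): middle of the left flap's hinge line, on the top rim of the carton, 62 mm above the bench; the line runs along the carton's x axis
- flap_right_hinge (a point): middle of the right flap's hinge line, likewise
- jig: the lay-up jig, fixed: a dark board 114 mm (its x) by 285 mm (its y), 10 mm thick, with two white runners along y, tops 20 mm above the bench, 38 mm free between them. Side rails, tops 34 mm above the bench: red on the +x side, black on the -x side; a black stop across the -y end. Cells lie across both runners, axis along the jig's x. Origin at the centre of its underside
- jig_stop (a point): foot of the stop's inner face, mid-width, at the height of the runner tops; axes as the jig's: +y from the stop to the loading end, +x to the red rail. A row's first cell has its axis 16.5 mm from here along y, the next 33 mm farther, and so on. The stop rises 30 mm above this point
- jig_line (a point): the yellow line across the lane, mid-width, at the height of the runner tops, 145 mm from jig_stop; the loading apron lies on its +y side. Up to the line (the row zone) the rails stand 77 mm apart; over the first 50 mm of the apron they widen to 83 mm. 265 to 273 mm off the stop the rails' ends turn in (40 mm above the bench) to keep cells from rolling off; the paddle passes through the 62 mm gap between them
- paddle: the insulating push paddle, 0.11 kg, orange nylon, standing on its own: in front (+x) a flat blade 50 mm wide, 38 high, 12 thick, behind a like leg, over both a black level handle 80 mm long (along x), 20 wide, 20 high, its middle 46 mm above the foot, 56 mm of it free between the legs. Origin at the foot, under the handle's middle; the blade's front face is 40 mm ahead of it along x. It starts on the mat
- mat: the paddle's green silicone mat, fixed, 130 by 110 mm and 3 mm thick; origin at the centre of its underside
- multimeter: a yellow multimeter lying on the bench, 85 x 165 x 38 mm; leave it alone
- radio: a black two-way radio lying on its back, 58 x 115 x 36 mm with a 120 mm aerial; leave it alone
- solder_reel: a blue reel of solder standing on its flange, 58 mm across, 50 mm high; leave it alone
- driver: a red screwdriver lying on the bench, 190 mm long; leave it alone
Things that resemble listed ones, but are neither listed nor needed, are in the scene too. What is shaped like the carton but orange or pink is not meant. Of the things that look like the paddle, take the one that is farthest to the robot's right at the start.

How it is judged:
By the outcome, as a careful person would: the job done as asked, in the order asked, and still so for the second after the job is handed in, with the robot touching nothing.
Of cell1, cell2, cell3, cell4 only 2 to 4 are there at a start; the rules pass over those that are not, and their reading is None.
At some moment in a run one of paddle, cell1, cell2, cell3, cell4 may be knocked a few centimetres aside while the robot is not near it.
Once in a run the grip may slacken for a moment while it holds something.
It also fails if it takes over 210 s, if anything falls off the work surface, if the arm or the gripper's body presses on something with over 40 N, if the wrist force passes 120 N, or if a joint passes its speed limit or range.

## Robot

A 6-joint arm with a two-finger parallel gripper is mounted at the origin on the work surface. World frame = base frame: x ahead of the robot, y to its left, z up, the work surface at z = 0. Lengths are in m, angles in rad, forces in N, time in s.
With the tool pointing down it reaches from about 0.35 to 0.975 m from the base axis. Payload 4.9 kg.
Tool frame: the origin (TCP) lies at the very end of the fingers, on their centre line; the grasp point (between the pads) lies ctrl.grip_point_offset behind it (ctrl.grip_point_offset is the distance from the TCP to the grasp point, in m); z points along the fingers, y is the direction in which the jaws open and shut (so a half turn about z gives the same grasp; the last joint's range is limited). The gripper opens to 85 mm and grips with 20 to 120 N. Pads are 22 mm wide; open, the fingers measure 114 mm over their backs; the gripper's body (76 mm by 85 mm) begins 54 mm behind the grasp point. The pads swing forward as they close: fully open they stand 13 mm farther back than shut.
Start: joints at [1.171, 0.053, 1.613, -0, 1.476, -0.119], TCP at [0.173, 0.601, 0.231] pointing down, gripper open.
Joint ranges: [-3.01, 3.01], [-1.01, 2.22], [0.06, 2.58], [-1.02, 4.17], [0.09, 2.62], [-3.14, 3.14]. Speed limits (rad/s): [2.57, 2.57, 3.14, 3.14, 3.14, 3.14].

## Interface

Orientations are given as a rotation vector (axis times angle).
In Python, from station import ctrl gives the robot as it stands. The module is installed in compiled form; this text tells all that it offers.
- The arm moves only by the shell command python3 -m creep 'ROWS' [FORCE]. ROWS is JSON, a list of rows, each a list of 5 numbers: the closure in counts, from 0 (fully open) to 255 (shut), then the shift along the tool's x, y, z in mm, then the turn about the tool's z in rad. A call has 1 to 12 rows; each row is the pose to reach, as a shift and turn from the pose commanded when the call began, along the tool's axes at that moment; what a row does not reach only later rows make up. A row lasts 1/12 s, in which the tool goes at most 41.7 mm and 7.16 degrees, less where a joint would pass 70% of its speed; a pose out of reach is approached as far as the arm can. A call with a gripper value outside its range is refused whole. The fingers move at their own pace and stop on an object; FORCE is the grip in N (left out, the last holds). Time passes only in rows, so rows that repeat a pose let the fingers close. It gives the time, the measured TCP pose, the force and the opening at its end, in the units of the state.
- ctrl.get_obs(): the state, without advancing time (a new reading comes with each control period).
- ctrl.get_image(name): name is "scene" or "top" or "wrist"; returns the picture (384x512x3 uint8, red, green, blue); there is no depth.
- ctrl.calibration(name): a dict with "fx", "fy", "cx", "cy" (pixels), "R" (3x3) and "t" (3): a world point X has camera coordinates R X + t. Camera axes: x right, y down, z forward; pixel columns grow to the right and rows downward; lengths in m; the calibration is good to about 2 mm. The wrist camera is an equidistant fisheye: a pixel r from the principal point sees the ray r / f radians off the axis. A picture is of the moment at which its call begins: read the wrist's pose just before it. calibration takes no time and is no camera call; for the wrist camera it gives the pose at the moment of the call.
- ctrl.finish_job(): hands the job in, once; it reports no verdict.
Trained networks look in the newest picture that a camera, given by its name, has taken for a name from the list of things; names that differ only in an ending like _2 or _b are one class to them, and where a whole thing is asked for, a point or a joint stands for the part that bears it (a point fixed in the world has none). Each returns a list of dicts, best first, with "conf" (0 to 1); they miss things now and then, are a little off and sometimes report something else, mostly with a low value. They report only what shows in the picture. A call takes as long as a camera call. They do not tell look-alikes from the thing itself.
- ctrl.boxes_of(camera, label): "rect" ([left, top, width, height] in pixels, round what is visible of it).
- ctrl.outline_of(camera, label): "mask" (384x512 bool, what is visible of it) and "rect" ([left, top, width, height] in pixels, round what is visible of it).
The state is a dict: "t": time; "q": joint angles; "dq": joint speeds; "effort": joint torques, N m; "tool_pos": TCP position; "tool_rot": TCP orientation; "contact_force": force on the tool from outside, world axes, zero at the start; "wrist_torque": the same for the moment, N m; "opening": finger opening in m.
Only numpy, scipy, OpenCV 4.12 (cv2) and the standard library are available. Lean on these libraries where they do the work, as an engineer would, in place of code of your own. Each camera call takes 0.05 s, during which the arm holds its last target. There are 200 camera calls.

## Working session

There is one attempt and no reset: what is moved stays moved. The work goes in short steps, Python scripts to look and compute and a shell command to move; the robot and the scene stay as the last step left them, time stands still between calls to the robot, and variables do not carry over. Pictures are saved under pics/ and viewed, about 12 in all and at most 16, crops included, and the job is handed in when it is done.

```bash
mkdir -p pics; python3 - <<'E'
from station import ctrl
import cv2,numpy as np
for n in("top","scene"):
    im=ctrl.get_image(n); cv2.imwrite(f"pics/{n}0.png",cv2.resize(im[:,:,::-1],(768,576)))
    c=ctrl.calibration(n); print(n,c["fx"],c["fy"],c["cx"],c["cy"],np.round(c["R"],3).tolist(),np.round(c["t"],3))
    for l in ("carton","paddle","mat","jig","cell1"):
        print(l,[(round(d["conf"],2),np.round(d["rect"]).tolist()) for d in ctrl.boxes_of(n,l)])
o=ctrl.get_obs();print(o["t"],o["tool_pos"],o["tool_rot"],o["opening"],ctrl.grip_point_offset)
c=ctrl.calibration("wrist");print(c)
E
```

```text
top 383.6963924485279 383.6963924485279 254.54278861740667 196.15556795116166 [[0.006, -1.0, 0.019], [-0.995, -0.008, -0.104], [0.104, -0.018, -0.994]] [0.116 0.535 1.074]
carton [(0.87, [43.0, 156.0, 74.0, 75.0]), (0.61, [162.0, 164.0, 61.0, 69.0]), (0.58, [128.0, 256.0, 70.0, 78.0])]
paddle [(0.81, [230.0, 242.0, 32.0, 27.0]), (0.65, [200.0, 162.0, 20.0, 60.0]), (0.52, [276.0, 197.0, 22.0, 26.0])]
mat [(0.71, [263.0, 188.0, 41.0, 49.0])]
jig [(0.95, [326.0, 158.0, 109.0, 51.0]), (0.57, [262.0, 188.0, 40.0, 49.0])]
cell1 [(0.63, [176.0, 200.0, 13.0, 27.0]), (0.52, [195.0, 169.0, 7.0, 25.0])]
scene 360.55061147474095 360.55061147474095 254.82843377504634 189.91386588271945 [[-0.891, 0.455, 0.004], [0.361, 0.712, -0.603], [-0.277, -0.535, -0.798]] [ 0.41  -0.234  1.297]
carton [(0.78, [337.0, 186.0, 88.0, 74.0]), (0.72, [295.0, 310.0, 106.0, 74.0]), (0.6, [237.0, 200.0, 90.0, 90.0])]
paddle [(0.97, [295.0, 169.0, 19.0, 34.0]), (0.6, [234.0, 165.0, 32.0, 20.0]), (0.17, [270.0, 226.0, 55.0, 50.0])]
mat [(0.95, [229.0, 165.0, 49.0, 35.0])]
jig [(0.96, [165.0, 96.0, 67.0, 70.0]), (0.61, [235.0, 164.0, 35.0, 22.0])]
cell1 [(0.63, [250.0, 230.0, 30.0, 21.0])]
0.6 [0.17319717 0.60052185 0.23134331] [4.39596246e-01 3.11066196e+00 1.00469955e-04] 0.08566684209378388 0.0187
{'fx': 297.3186396354542, 'fy': 297.3186396354542, 'cx': 257.41819545607115, 'cy': 193.20057189450756, 'R': array([[ 2.77938305e-01,  9.60598869e-01, -3.33433129e-04],
       [ 9.17747514e-01, -2.65437206e-01,  2.95436270e-01],
       [ 2.83707241e-01, -8.24190635e-02, -9.55362392e-01]]), 't': array([-0.62471583, -0.03767337,  0.37981056])}
```

View pics/top0.png

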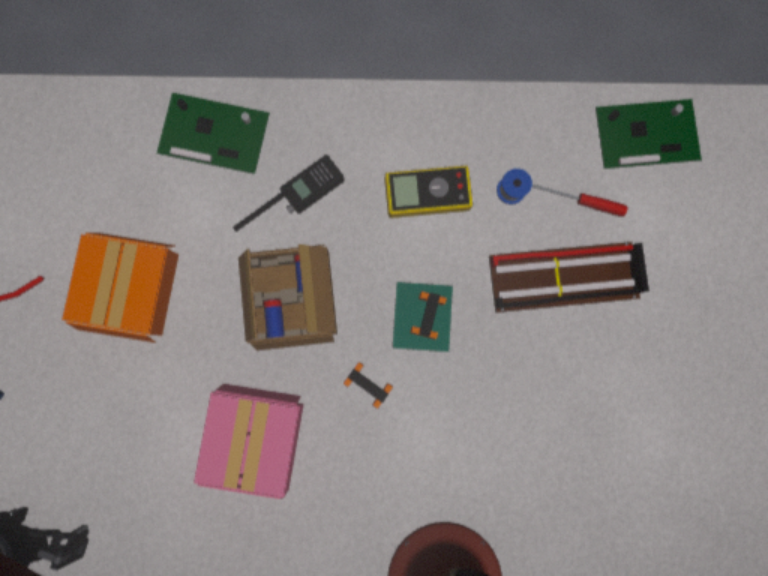

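View pics/scene0.png

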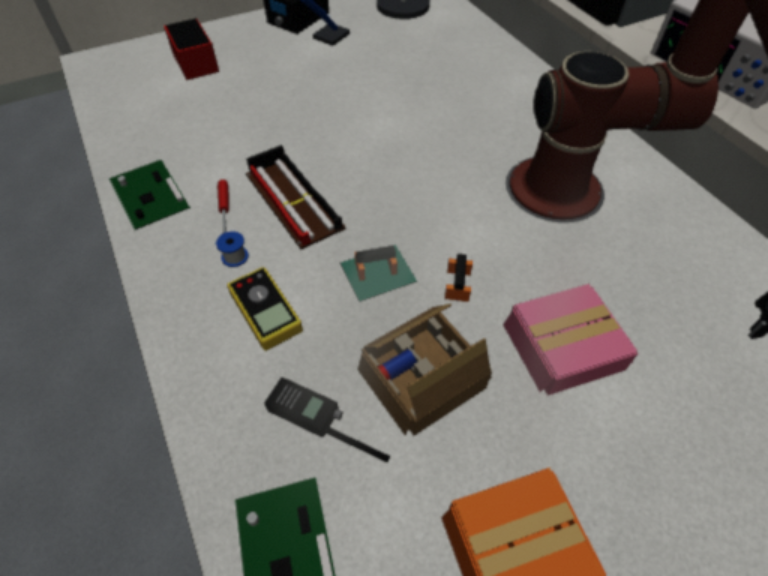

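Top image (768 px wide): brown carton (287,297). Carton look-alikes are the orange one (120,285) and the pink one (248,443), neither of which is meant. Paddle candidates are the one on the green mat (429,315), which is farthest to the robot's right, and one on bare bench (368,385); I take the one on the mat. Jig at (568,277), with its stop at the right end and its red rail on the far side.

```bash
cat > h.py <<'E'
from station import ctrl
import cv2,numpy as np
from scipy.spatial.transform import Rotation as Rn
def ray(cam,u,v,c=None):
    c=c or ctrl.calibration(cam); x=(u-c["cx"])/c["fx"]; y=(v-c["cy"])/c["fy"]
    if cam=="wrist":
        r=np.hypot(x,y); s=np.sin(r)/max(r,1e-9); d=np.array([x*s,y*s,np.cos(r)])
    else: d=np.array([x,y,1.])
    R=np.array(c["R"]); return -R.T@np.array(c["t"]), R.T@d
def unp(cam,u,v,z,c=None):
    C,d=ray(cam,u,v,c); return C+d*(z-C[2])/d[2]
def prj(cam,X,c=None):
    c=c or ctrl.calibration(cam); p=np.array(c["R"])@np.array(X)+np.array(c["t"])
    if cam=="wrist":
        r=np.hypot(p[0],p[1]); th=np.arctan2(r,p[2]); k=th/max(r,1e-9)
        return np.array([c["fx"]*p[0]*k+c["cx"],c["fy"]*p[1]*k+c["cy"]])
    return np.array([c["fx"]*p[0]/p[2]+c["cx"],c["fy"]*p[1]/p[2]+c["cy"]])
def togo(X,yaw=None):
    """yaw = world direction angle of the tool y (jaw) axis, mod pi"""
    o=ctrl.get_obs(); R=Rn.from_rotvec(o["tool_rot"]).as_matrix()
    s=R.T@(np.array(X)-o["tool_pos"])*1000
    cur=np.arctan2(R[1,1],R[0,1]); t=0
    if yaw is not None: t=-((yaw-cur+np.pi/2)%np.pi-np.pi/2)
    print("shift mm",np.round(s,1),"turn",round(t,3),"q6",round(o["q"][5],2),"t",round(o["t"],1),"F",np.round(o["contact_force"],1),"open",round(o["opening"]*1000,1),"tcp",np.round(o["tool_pos"],4), "jawyaw",round(cur,3))
def snap(n,name,box=None,sc=1.5):
    c=ctrl.calibration(n); im=ctrl.get_image(n)
    if box: x,y,w,h=box; im=im[y:y+h,x:x+w]
    cv2.imwrite("pics/"+name,cv2.resize(im[:,:,::-1],None,fx=sc,fy=sc,interpolation=cv2.INTER_CUBIC)); return c
E
python3 - <<'E'
from h import *
f=2/3
def T(u,v,z): return np.round(unp("top",u*f,v*f,z),3)
print("carton cell1 ends",T(274,302,.046),T(274,336,.046))
print("carton mid",T(287,297,.06))
print("paddle ends",T(434,297,.04),T(424,334,.04))
print("mat corners",[T(*p,.003) for p in((397,283),(453,286),(449,351),(393,348))])
print("jig L end",T(490,257,.034),T(496,311,.034),"stop",T(643,245,.05),T(648,290,.05),"line",T(556,260,.02),T(560,296,.02))
togo([0.5,0.2,.35])
E
```

```text
carton cell1 ends [0.516 0.322 0.046] [0.452 0.32  0.046]
carton mid [0.524 0.296 0.06 ]
paddle ends [0.528 0.021 0.04 ] [0.458 0.041 0.04 ]
mat corners [array([0.559, 0.09 , 0.003]), array([ 0.554, -0.02 ,  0.003]), array([ 0.427, -0.011,  0.003]), array([0.432, 0.097, 0.003])]
jig L end [ 0.606 -0.087  0.034] [ 0.503 -0.097  0.034] stop [ 0.63  -0.377  0.05 ] [ 0.543 -0.383  0.05 ] line [ 0.604 -0.219  0.02 ] [ 0.534 -0.225  0.02 ]
shift mm [-425.  -294.3 -118.7] turn 0 q6 -0.12 t 0.6 F [ 0.1 -1.1  0.2] open 85.7 tcp [0.1732 0.6005 0.2313] jawyaw 1.29
```

```bash
python3 -m creep '[[0,-35,-18,-30,0],[0,-70,-35,-60,-0.05],[0,-105,-52,-90,-0.1],[0,-140,-70,-120,-0.15],[0,-176,-88,-129,-0.2],[0,-213,-106,-129,-0.25],[0,-250,-124,-129,-0.28],[0,-287,-142,-129,-0.28],[0,-324,-160,-129,-0.28],[0,-361,-179,-129,-0.28],[0,-397,-198,-129,-0.28],[0,-397,-198,-129,-0.28]]'
python3 - <<'E'
from h import *
togo([.5,.3,.36],1.571)
c=snap("wrist","w1.png")
for l in("carton","cell1","flap_left","flap_right"): print(l,[(round(d["conf"],2),np.round(d["rect"]).tolist()) for d in ctrl.boxes_of("wrist",l)])
E
```

```text
t: 1.6
tool_pos: [0.5022, 0.2972, 0.3603]
tool_rot: [0.006, 3.141, -0.001]
contact_force: [0.6, 0.4, 0.8]
opening: 0.0857
shift mm [2.2 2.8 0.3] turn -0.004 q6 -1.16 t 1.6 F [0.6 0.4 0.8] open 85.7 tcp [0.5022 0.2972 0.3603] jawyaw 1.567
carton [(0.89, [199.0, 105.0, 114.0, 134.0]), (0.81, [376.0, 118.0, 104.0, 110.0]), (0.72, [239.0, 0.0, 113.0, 68.0])]
cell1 [(0.96, [262.0, 119.0, 29.0, 47.0])]
flap_left [(0.96, [295.0, 0.0, 60.0, 55.0]), (0.84, [287.0, 116.0, 24.0, 118.0]), (0.83, [423.0, 139.0, 58.0, 89.0]), (0.65, [198.0, 125.0, 39.0, 115.0]), (0.15, [231.0, 174.0, 26.0, 43.0])]
flap_right [(0.88, [196.0, 127.0, 40.0, 112.0]), (0.75, [390.0, 128.0, 60.0, 97.0]), (0.61, [242.0, 2.0, 53.0, 42.0]), (0.27, [90.0, 127.0, 34.0, 54.0])]
```

View pics/w1.png

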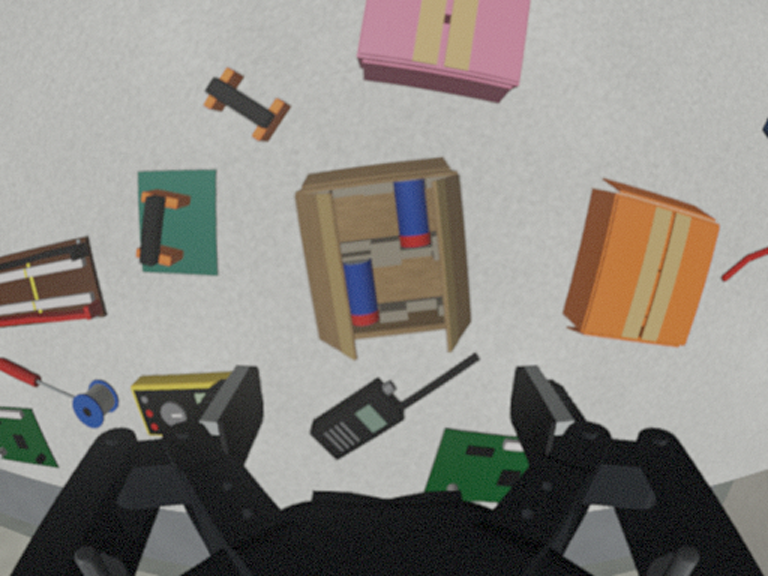

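Wrist picture: carton at (385,255) with two cells, one at (411,212) in the -x/+y slot and one at (361,292) in the +x/-y slot, red ends to +x. The other slots look empty. The flaps lean in, with free edges near x≈345 and x≈443.

```bash
python3 - <<'E'
from h import *
f=2/3
c=ctrl.calibration("wrist")
W=lambda u,v,z: np.round(unp("wrist",u*f,v*f,z,c),4)
A=[W(*p,.035) for p in((395,181),(424,179),(430,245),(401,248))]
B=[W(*p,.035) for p in((344,262),(370,259),(378,325),(351,327))]
a=np.mean(A,0);b=np.mean(B,0)
print(A,B);print("A",a,"B",b)
d=(b-a)[:2]; print("dist",np.linalg.norm(d),"want",np.hypot(.078,.066)); yaw=np.arctan2(d[1],d[0])-np.arctan2(-.066,.078); m=(a+b)/2
print("yaw",yaw,"ctr",m)
print("edges R",W(330,190,.12),W(355,355,.12),"L",W(441,178,.12),W(450,350,.12))
cy,sy=np.cos(yaw),np.sin(yaw)
for p in [(x,y,.062) for x in(-.081,.081) for y in(-.0815,.0815)]+[(-.078,-.0795+.076*np.cos(.9),.122),(.078,-.0795+.076*np.cos(.9),.122),(-.078,.0795-.076*np.cos(.9),.122),(.078,.0795-.076*np.cos(.9),.122)]:
    X=[m[0]+cy*p[0]-sy*p[1],m[1]+sy*p[0]+cy*p[1],p[2]]; print(p,np.round(X,3),np.round(prj("wrist",X,c)/f))
E
```

```text
[array([0.4498, 0.3097, 0.035 ]), array([0.4475, 0.34  , 0.035 ]), array([0.518 , 0.3474, 0.035 ]), array([0.5214, 0.3163, 0.035 ])] [array([0.5367, 0.2548, 0.035 ]), array([0.5335, 0.283 , 0.035 ]), array([0.6098, 0.2911, 0.035 ]), array([0.6122, 0.2605, 0.035 ])]
A [0.484175 0.32835  0.035   ] B [0.57305 0.27235 0.035  ]
dist 0.10504649268300194 want 0.1021763181955584
yaw 0.13999971118849153 ctr [0.5286125 0.30035   0.035    ]
edges R [0.4523 0.2524 0.12  ] [0.6067 0.2707 0.12  ] L [0.4421 0.3474 0.12  ] [0.6019 0.361  0.12  ]
(-0.081, -0.0815, 0.062) [0.46  0.208 0.062] [294. 194.]
(-0.081, 0.0815, 0.062) [0.437 0.37  0.062] [456. 171.]
(0.081, -0.0815, 0.062) [0.62  0.231 0.062] [322. 343.]
(0.081, 0.0815, 0.062) [0.597 0.392 0.062] [472. 323.]
(-0.078, np.float64(-0.03225764241142951), 0.122) [0.456 0.258 0.122] [336. 194.]
(0.078, np.float64(-0.03225764241142951), 0.122) [0.61  0.279 0.122] [364. 359.]
(-0.078, np.float64(0.03225764241142951), 0.122) [0.447 0.321 0.122] [411. 183.]
(0.078, np.float64(0.03225764241142951), 0.122) [0.601 0.343 0.122] [432. 351.]
```

```bash
python3 -m creep '[[255,-25,8,20,-0.1],[255,-25,8,50,-0.1],[255,-25,8,80,-0.1],[255,-25,8,110,-0.1],[255,-25,8,145,-0.1],[255,-25,8,180,-0.1],[255,-25,8,215,-0.1],[255,-25,8,245,-0.1],[255,-25,8,270,-0.1],[255,-25,8,270,-0.1]]' 40
python3 -m creep '[[255,0,-15,0,0],[255,0,-30,0,0],[255,0,-45,0,0],[255,0,-58,0,0],[255,0,-70,0,0],[255,0,-82,0,0],[255,0,-94,0,0],[255,0,-105,0,0],[255,0,-105,0,0]]'
python3 -m creep '[[255,0,20,0,0],[255,0,55,0,0],[255,0,90,0,0],[255,0,115,0,0],[255,0,130,0,0],[255,0,145,0,0],[255,0,157,0,0],[255,0,169,0,0],[255,0,181,0,0],[255,0,193,0,0],[255,0,205,0,0],[255,0,205,0,0]]'
python3 -m creep '[[255,0,-20,-10,0],[255,0,-50,-40,0],[255,25,-80,-80,0],[255,25,-105,-120,0],[0,25,-105,-160,0],[0,25,-105,-200,0],[0,25,-105,-230,0],[0,25,-105,-250,0],[0,25,-105,-250,0]]'
python3 - <<'E'
from h import *
togo([.5,.3,.36],1.571)
c=snap("wrist","w2.png")
E
```

```text
t: 2.68
tool_pos: [0.5195, 0.3078, 0.0836]
tool_rot: [0.159, -3.127, 0.006]
contact_force: [-0.2, 0.2, -0.1]
opening: -0.0001
t: 3.43
tool_pos: [0.5361, 0.2014, 0.0916]
tool_rot: [-0.152, 3.136, -0.001]
contact_force: [-0.9, 0.1, -1.2]
opening: -0.0
t: 4.43
tool_pos: [0.5143, 0.4094, 0.0896]
tool_rot: [0.158, -3.137, -0.001]
contact_force: [1.2, -0.1, 0.2]
opening: -0.0001
t: 5.18
tool_pos: [0.5026, 0.3013, 0.3485]
tool_rot: [-0.154, 3.126, 0.007]
contact_force: [-0.1, 0.9, 1.9]
opening: 0.0605
shift mm [  2.6  -1.  -11.5] turn 0.098 q6 -1.26 t 5.2 F [-0.1  0.9  1.9] open 60.5 tcp [0.5026 0.3013 0.3485] jawyaw 1.669
```

View pics/w2.png

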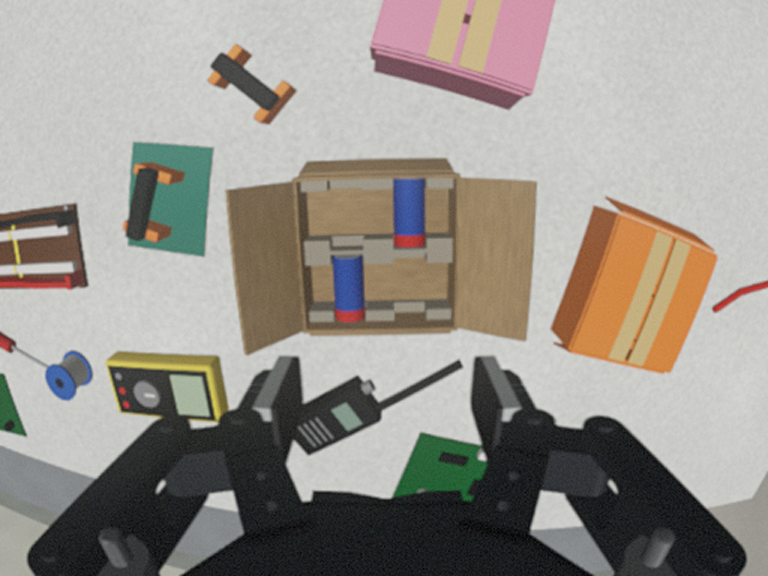

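Both flaps now lie open. There are exactly two cells, at (409,213) and (348,288), red ends to +x.

```bash
python3 - <<'E'
from h import *
f=2/3
c=ctrl.calibration("wrist")
W=lambda u,v,z: np.round(unp("wrist",u*f,v*f,z,c),4)
a=np.mean([W(*p,.036) for p in((394,180),(424,179),(426,247),(395,248))],0)
b=np.mean([W(*p,.036) for p in((333,256),(362,255),(364,319),(334,320))],0)
d=(b-a)[:2]; yaw=np.arctan2(d[1],d[0])-np.arctan2(-.066,.078); m=(a+b)/2
print("A",a,"B",b,np.linalg.norm(d),yaw,m)
R=[W(*p,.062) for p in((302,178),(456,175),(456,331),(303,333))]; print(R,np.mean(R,0))
for l in("cell1",):
    for d in ctrl.outline_of("wrist",l): 
        r=cv2.minAreaRect(np.argwhere(d["mask"])[:,::-1].astype(np.float32)); print(round(d["conf"],2),r,W(r[0][0]/f,r[0][1]/f,.036))
# jig, mat
print("paddle ends (handle top)",W(150,170,.055),W(139,240,.055))
togo([a[0],a[1],.15],1.571+.1); togo([b[0],b[1],.15],1.571+.1)
E
```

```text
A [0.484425 0.32405  0.036   ] B [0.5695  0.26775 0.036  ] 0.10201688892041358 0.11765267007528668 [0.5269625 0.2959    0.036    ]
[array([0.4556, 0.2164, 0.062 ]), array([0.4388, 0.3621, 0.062 ]), array([0.5968, 0.3839, 0.062 ]), array([0.6147, 0.2253, 0.062 ])] [0.526475 0.296925 0.062   ]
0.85 ((232.30001831054688, 191.90000915527344), (46.42840576171875, 20.690317153930664), 86.8201675415039) [0.569 0.268 0.036]
0.69 ((272.39251708984375, 142.38302612304688), (45.386817932128906, 20.677366256713867), 88.02507019042969) [0.4843 0.3228 0.036 ]
paddle ends (handle top) [0.454  0.0475 0.055 ] [0.5307 0.0327 0.055 ]
shift mm [ 14.4  24.7 191.3] turn -0.001 q6 -1.26 t 5.3 F [-0.2 -1.1 -0.1] open 74.5 tcp [0.5008 0.3007 0.3414] jawyaw 1.67
shift mm [-64.7 -39.8 191.5] turn -0.001 q6 -1.26 t 5.3 F [-0.2 -1.1 -0.1] open 74.5 tcp [0.5008 0.3007 0.3414] jawyaw 1.67
```

```bash
python3 -m creep '[[115,14.5,25,30,-0.018],[115,14.5,25,65,-0.018],[115,14.5,25,100,-0.018],[115,14.5,25,135,-0.018],[115,14.5,25,170,-0.018],[115,14.5,25,205,-0.018],[115,14.5,25,230,-0.018],[115,14.5,25,241,-0.018],[115,14.5,25,241,-0.018],[115,14.5,25,241,-0.018]]' 40
python3 - <<'E'
from h import *
togo([.4841,.3244,.016],1.688)
c=snap("wrist","w3.png",(120,60,270,250),2.2)
E
```

```text
t: 6.12
tool_pos: [0.4829, 0.3239, 0.0984]
tool_rot: [0.184, -3.134, 0.001]
contact_force: [-0.3, -0.6, 0.2]
opening: 0.0467
shift mm [-1.4  0.4 82.4] turn -0.0 q6 -1.23 t 6.1 F [-0.3 -0.6  0.2] open 46.7 tcp [0.4829 0.3239 0.0984] jawyaw 1.688
```

View pics/w3.png

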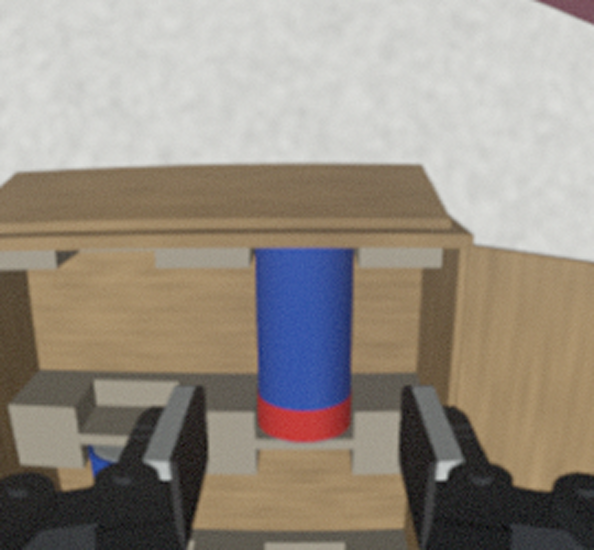

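```bash
python3 - <<'E'
from h import *
c=ctrl.calibration("wrist")
print(unp("wrist",304/2.2+120,437/2.2+60,.0465,c))
for p in((255,410),(353,405)): print(unp("wrist",p[0]/2.2+120,p[1]/2.2+60,.030,c))
a=np.array([.4841,.3244]); print(a+.035*np.array([.993,.117]))
E
```

```text
[0.52047777 0.32926603 0.0465    ]
[0.52071353 0.3113143  0.03      ]
[0.51452885 0.34655976 0.03      ]
[0.518855 0.328495]
```

```bash
python3 -m creep '[[115,-2,0,25,0],[115,-2,0,50,0],[115,-2,0,70,0],[115,-2,0,82,0],[115,-2,0,82,0],[255,-2,0,82,0],[255,-2,0,82,0],[255,-2,0,82,0],[255,-2,0,82,0],[255,-2,0,82,0]]' 60
python3 -m creep '[[255,0,0,0,0],[255,0,0,-15,0],[255,0,0,-40,0],[255,0,0,-75,0],[255,0,0,-110,0],[255,0,0,-145,0],[255,0,0,-180,0],[255,0,0,-185,0],[255,0,0,-185,0]]' 60
python3 - <<'E'
from h import *
togo([.568,-.22,.25],1.681)
E
```

```text
t: 7.0
tool_pos: [0.4873, 0.3256, 0.0197]
tool_rot: [-0.184, 3.132, 0.003]
contact_force: [0.6, 0.9, 6.8]
opening: 0.0308
t: 7.75
tool_pos: [0.487, 0.3252, 0.206]
tool_rot: [-0.184, 3.13, 0.004]
contact_force: [-0.3, 0.4, -2.0]
opening: 0.0309
shift mm [ -16.9 -550.8  -45. ] turn 0.007 q6 -1.23 t 7.8 F [-0.3  0.4 -2. ] open 30.9 tcp [0.487  0.3252 0.206 ] jawyaw 1.688
```

```bash
python3 -m creep '[[255,-1,-25,-20,0],[255,-2,-65,-44,0],[255,-4,-105,-44,0],[255,-5,-145,-44,0],[255,-6,-185,-44,0],[255,-7,-225,-44,0],[255,-8,-265,-44,0],[255,-9,-305,-44,0],[255,-10,-345,-44,0],[255,-11,-385,-44,0],[255,-12,-425,-44,0],[255,-14,-465,-44,0]]'
python3 -m creep '[[255,-1,-20,0,0],[255,-3,-46,0,0],[255,-3,-46,0,0],[255,-3,-46,0,0]]'
python3 - <<'E'
from h import *
togo([.564,-.181,.25],1.681)
c=snap("wrist","w4.png")
E
```

```text
t: 8.75
tool_pos: [0.5522, -0.1372, 0.2427]
tool_rot: [0.183, -3.131, -0.003]
contact_force: [1.1, 0.6, -1.5]
opening: 0.031
t: 9.08
tool_pos: [0.5608, -0.1816, 0.2427]
tool_rot: [0.18, -3.131, -0.004]
contact_force: [1.4, 0.4, -1.6]
opening: 0.0316
shift mm [-3.2  0.3 -7.3] turn 0.005 q6 -2.13 t 9.1 F [ 1.4  0.4 -1.6] open 31.6 tcp [ 0.5608 -0.1816  0.2427] jawyaw 1.686
```

View pics/w4.png

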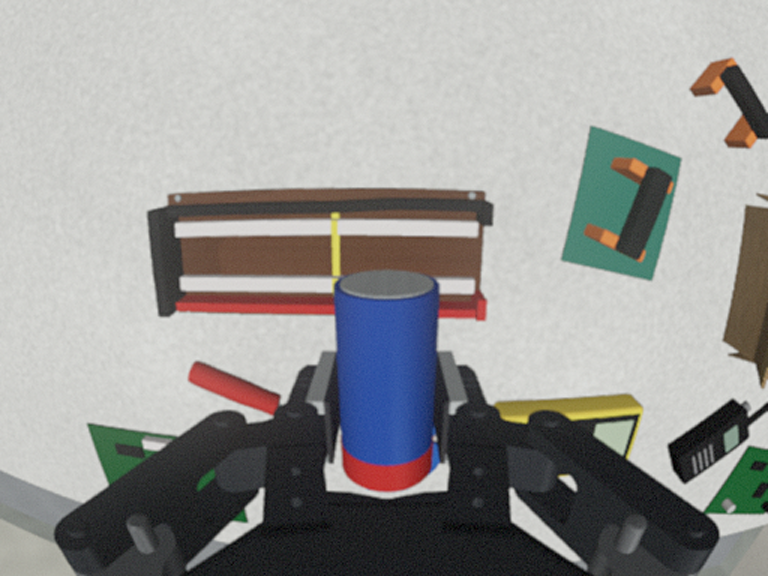

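```bash
python3 - <<'E'
from h import *
f=2/3
c=ctrl.calibration("wrist")
W=lambda u,v,z: unp("wrist",u*f,v*f,z,c)[:2]
ul,ur,ll,lr=W(175,237,.02),W(478,236,.02),W(180,276,.02),W(475,279,.02)
print("free",np.linalg.norm(ul-ll),np.linalg.norm(ur-lr),"len",np.linalg.norm(ul-ur),np.linalg.norm(ll-lr))
yx=(ur+lr-ul-ll)/2; yaw=np.arctan2(yx[1],yx[0])-np.pi/2; print("yaw",yaw)
s=(ul+ll)/2; e=(ur+lr)/2; print("stop",s,"end",e)
l=W(335,237,.02); yh=np.array([-np.sin(yaw),np.cos(yaw)]); print("line dist",(l-s)@yh)
# outer corner checks: rail inner (black rail inner top edge, red rail)
print("red rail top pts",W(185,303,.034),W(480,304,.034))
m0=s
for d in (182,237): print(d,m0+yh*d/1000)
for d in ctrl.boxes_of("wrist","jig"): print(d)
C=-np.array(c["R"]).T@np.array(c["t"]); print(C)
E
```

```text
free 0.03631768311910357 0.03769004825177947 len 0.26685132614588436 0.2653018307880985
yaw 0.10442981174340482
stop [ 0.58751574 -0.36738666] end [ 0.55977998 -0.10276053]
line dist 0.14607302485538018
red rail top pts [ 0.62562599 -0.35377439] [ 0.5961626  -0.09620666]
182 [ 0.56854404 -0.18637817]
237 [ 0.56281083 -0.1316778 ]
{'rect': [95.7, 124.3, 234.2, 89.0], 'conf': 0.6}
{'rect': [329.3, 261.3, 98.2, 57.7], 'conf': 0.16}
[ 0.48640341 -0.18976375  0.38600674]
```

```bash
python3 - <<'E'
from h import *
f=2/3
c=ctrl.calibration("wrist")
p=unp("wrist",386*f,273*f,.2695,c);q=unp("wrist",386*f,488*f,.2695,c)
print(p,q,np.linalg.norm(p-q),(p+q)/2)
a=np.array([.5687,-.188]); togo([a[0]+.002,a[1],.06],1.676)
E
```

```text
[ 0.51726803 -0.1854778   0.2695    ] [ 0.59284669 -0.17663953  0.2695    ] 0.07609368590918655 [ 0.55505736 -0.18105867  0.2695    ]
shift mm [ -9.1  -9.3 183.8] turn 0.012 q6 -2.13 t 9.2 F [-0.5  1.  -1.7] open 31.7 tcp [ 0.5612 -0.1802  0.2439] jawyaw 1.688
```

```bash
python3 -m creep '[[255,-4,-4,15,0.012],[255,-8,-8,45,0.012],[255,-11,-9,80,0.012],[255,-11,-9,115,0.012],[255,-11,-9,150,0.012],[255,-11,-9,175,0.012],[255,-11,-9,184,0.012],[255,-11,-9,184,0.012],[255,-11,-9,184,0.012]]'
python3 - <<'E'
from h import *
togo([.5727,-.188,.026],1.676)
c=snap("wrist","w5.png")
E
```

```text
t: 9.93
tool_pos: [0.5744, -0.1881, 0.0629]
tool_rot: [-0.167, 3.137, -0.0]
contact_force: [0.2, -0.2, -0.6]
opening: 0.0309
shift mm [ 1.7  0.3 36.9] turn 0.001 q6 -2.12 t 9.9 F [ 0.2 -0.2 -0.6] open 30.9 tcp [ 0.5744 -0.1881  0.0629] jawyaw 1.677
```

View pics/w5.png

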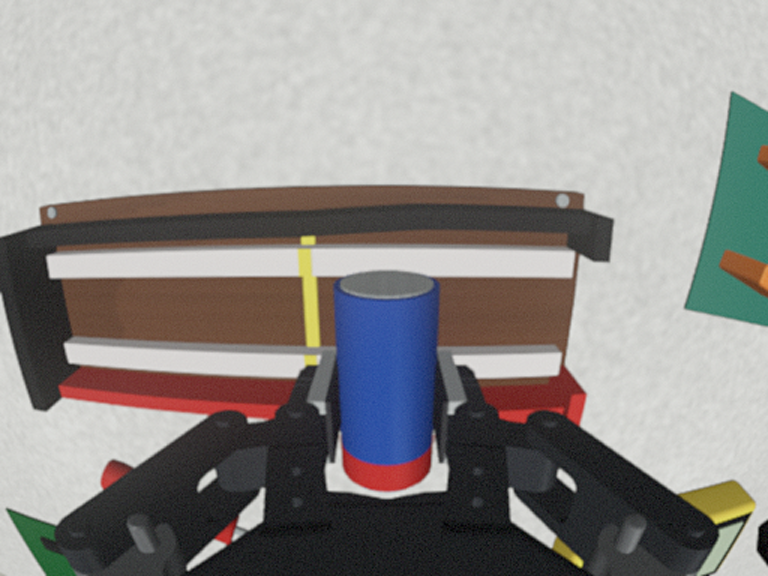

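```bash
python3 - <<'E'
from h import *
f=2/3
c=ctrl.calibration("wrist"); o=ctrl.get_obs()["tool_pos"]
W=lambda u,v,z: unp("wrist",u*f,v*f,z,c)[:2]
yaw=.105; xh=np.array([np.cos(yaw),np.sin(yaw)]);yh=np.array([-xh[1],xh[0]])
s=np.array([.5875,-.3674])
def j(p): return np.round(np.array([(p-s)@xh,(p-s)@yh])*1000,1)
for n,p in dict(up=W(250,277,.02),lo=W(250,345,.02),up2=W(500,277,.02),lo2=W(500,347,.02),line1=W(308,276,.02),line2=W(312,344,.02),ulend=W(50,277,.02),urend=W(574,277,.02)).items(): print(n,j(p))
z=o[2]+.0103
print("tcp",j(o[:2]),"near top",j(W(386,273,z+.0165)),"near bottom",j(W(386,297,z-.0165)),"near sides",j(W(335,285,z)),j(W(438,285,z)))
E
```

```text
up [-17.1 117.7]
lo [ 16.4 114.2]
up2 [-17.1 229.3]
lo2 [ 17.  232.3]
line1 [-17.4 144.5]
line2 [ 15.2 144.5]
ulend [-18.2  -3.2]
urend [-17.4 265.5]
tcp [  6.7 178.9] near top [-38.  178.9] near bottom [-20.4 178.8] near sides [-29.7 163. ] [-29.7 195. ]
```

```bash
python3 -m creep '[[255,5,1,10,0],[255,5,1,22,0],[255,5,1,30,0],[255,5,1,34,0],[255,5,1,36,0],[255,5,1,36,0],[255,5,1,36,0]]'
python3 -m creep '[[190,0,0,0,0],[140,0,0,0,0],[110,0,0,0,0],[110,0,0,0,0],[110,0,0,-15,0],[110,0,0,-45,0],[110,0,0,-85,0],[110,0,0,-125,0],[110,0,0,-165,0],[110,0,0,-180,0],[110,0,0,-180,0]]'
python3 - <<'E'
from h import *
togo([.569,-.188,.22],1.676)
c=snap("wrist","w6.png")
togo([.5693,.268,.22],1.688)
E
```

```text
t: 10.57
tool_pos: [0.5689, -0.1883, 0.0265]
tool_rot: [0.165, -3.137, -0.0]
contact_force: [-2.4, 0.7, 2.1]
opening: 0.0311
t: 11.48
tool_pos: [0.5721, -0.1897, 0.2135]
tool_rot: [-0.165, 3.127, -0.009]
contact_force: [0.7, -0.5, -0.1]
opening: 0.0487
shift mm [ 2.9  1.9 -6.5] turn 0.0 q6 -2.12 t 11.5 F [ 0.7 -0.5 -0.1] open 48.7 tcp [ 0.5721 -0.1897  0.2135] jawyaw 1.676
shift mm [-46.7 454.5 -11.5] turn -0.012 q6 -2.12 t 11.5 F [-0.4  0.6 -1.5] open 48.2 tcp [ 0.5707 -0.189   0.2098] jawyaw 1.676
```

View pics/w6.png

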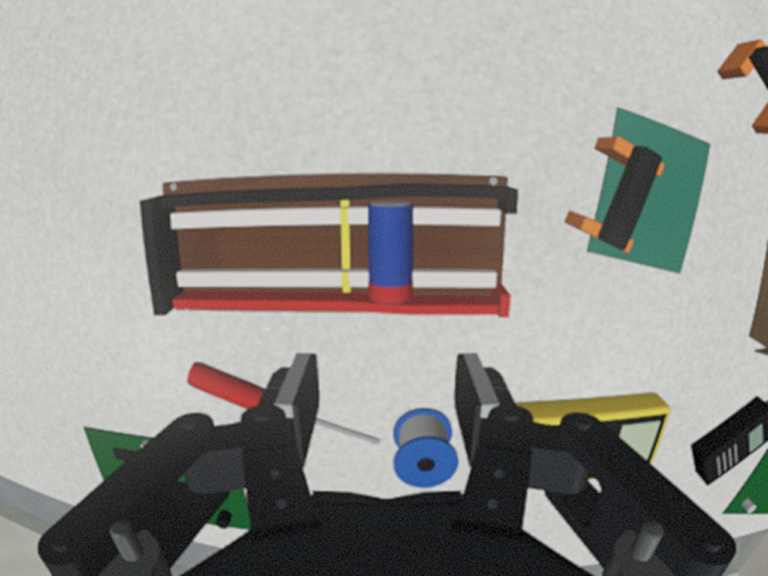

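Cell 1 sits across the runners at (390,250), just on the apron side of the yellow line at x≈346. The paddle seems to have shifted toward the left edge of its mat, so I will recheck it before grasping.

```bash
python3 -m creep '[[110,-3,25,-20,-0.012],[110,-7,65,-20,-0.012],[110,-11,105,-20,-0.012],[110,-15,145,-20,-0.012],[110,-19,185,-20,-0.012],[110,-23,225,-20,-0.012],[110,-27,265,-20,-0.012],[110,-31,305,-20,-0.012],[110,-35,345,-20,-0.012],[110,-39,385,-20,-0.012],[110,-43,425,-20,-0.012],[110,-46,450,-10,-0.012]]'
python3 -m creep '[[115,0,2,10,0],[115,-1,4,30,0],[115,-1,4,60,0],[115,-1,4,90,0],[115,-1,4,110,0],[115,-1,4,120,0],[115,-1,4,120,0],[115,-1,4,120,0]]'
python3 - <<'E'
from h import *
togo([.5693,.268,.016],1.688)
c=snap("wrist","w7.png")
for d in ctrl.outline_of("wrist","cell1"):
    r=d["rect"]; print(round(d["conf"],2),np.round(r), unp("wrist",r[0]+r[2]/2,r[1]+r[3],.045,c))
X=np.array([.5693,.268,.0465]); e=np.array([.993,.117,0])
print(prj("wrist",X-.035*e,c),prj("wrist",X+.035*e,c))
E
```

```text
t: 12.53
tool_pos: [0.5669, 0.2677, 0.2156]
tool_rot: [0.188, -3.136, -0.002]
contact_force: [0.5, 0.7, 0.5]
opening: 0.0485
t: 13.2
tool_pos: [0.5675, 0.2675, 0.0952]
tool_rot: [0.183, -3.134, 0.001]
contact_force: [0.5, 0.5, 1.5]
opening: 0.0466
shift mm [-2.   0.4 79.2] turn -0.001 q6 -1.37 t 13.2 F [0.5 0.5 1.5] open 46.6 tcp [0.5675 0.2675 0.0952] jawyaw 1.687
[258.00574906 169.26452154] [258.08221133 262.39468833]
```

```bash
python3 - <<'E'
import cv2,numpy as np
im=cv2.imread("pics/w7.png"); hsv=cv2.cvtColor(im,cv2.COLOR_BGR2HSV)
for n,lo,hi in(("blue",(110,120,60),(130,255,255)),("red",(0,180,100),(6,255,255))):
    m=cv2.inRange(hsv,lo,hi); k,l,s,ce=cv2.connectedComponentsWithStats(m)
    print(n,[(np.round(x[:4]/1.5).tolist(),int(x[4])) for x in s[1:] if x[4]>300])
E
```

```text
blue [([236.0, 170.0, 45.0, 82.0], 7178)]
red []
```

```bash
python3 -m creep '[[115,-2,0,25,0],[115,-2,0,50,0],[115,-2,0,68,0],[115,-2,0,77,0],[115,-2,0,77,0],[255,-2,0,77,0],[255,-2,0,77,0],[255,-2,0,77,0],[255,-2,0,77,0],[255,-2,0,77,0]]' 60
python3 -m creep '[[255,0,0,0,0],[255,0,0,-15,0],[255,0,0,-40,0],[255,0,0,-75,0],[255,0,0,-110,0],[255,0,0,-145,0],[255,0,0,-175,0],[255,0,0,-175,0],[255,0,0,-175,0]]' 60
python3 - <<'E'
from h import *
yaw=.105; p=np.array([.5875,-.3674])+.236*np.array([-np.sin(yaw),np.cos(yaw)]); print(p)
togo([p[0],p[1],.22],1.676)
E
```

```text
t: 14.13
tool_pos: [0.5715, 0.2688, 0.0213]
tool_rot: [-0.184, 3.133, 0.001]
contact_force: [0.1, 1.0, 5.9]
opening: 0.0308
t: 14.88
tool_pos: [0.5712, 0.2688, 0.1979]
tool_rot: [-0.184, 3.131, 0.002]
contact_force: [-0.4, 0.6, -1.4]
opening: 0.031
[ 0.56276551 -0.13269976]
shift mm [  55.2 -397.7  -22.8] turn 0.012 q6 -1.37 t 14.9 F [-0.4  0.6 -1.4] open 31.0 tcp [0.5712 0.2688 0.1979] jawyaw 1.688
```

```bash
python3 -m creep '[[255,4,-25,-20,0.012],[255,9,-65,-23,0.012],[255,14,-105,-23,0.012],[255,19,-145,-23,0.012],[255,24,-185,-23,0.012],[255,29,-225,-23,0.012],[255,34,-265,-23,0.012],[255,39,-305,-23,0.012],[255,44,-345,-23,0.012],[255,50,-380,-23,0.012],[255,53,-398,-10,0.012],[255,53,-398,20,0.012]]'
python3 -m creep '[[255,0,0,30,0],[255,0,0,65,0],[255,0,0,100,0],[255,0,0,112,0],[255,0,0,112,0],[255,0,0,112,0]]'
python3 - <<'E'
from h import *
togo([.5648,-.1327,.0278],1.676)
c=snap("wrist","w8.png")
o=ctrl.get_obs()["tool_pos"]
im=cv2.imread("pics/w8.png"); hsv=cv2.cvtColor(im,cv2.COLOR_BGR2HSV)
E
```

```text
t: 15.88
tool_pos: [0.5651, -0.1377, 0.1767]
tool_rot: [-0.157, 3.133, -0.006]
contact_force: [0.5, -0.0, 0.1]
opening: 0.031
t: 16.38
tool_pos: [0.5631, -0.1327, 0.0615]
tool_rot: [0.165, -3.135, -0.002]
contact_force: [1.0, -0.1, -0.3]
opening: 0.0308
shift mm [-1.8 -0.2 33.7] turn 0.0 q6 -2.04 t 16.4 F [ 1.  -0.1 -0.3] open 30.8 tcp [ 0.5631 -0.1327  0.0615] jawyaw 1.676
```

View pics/w8.png

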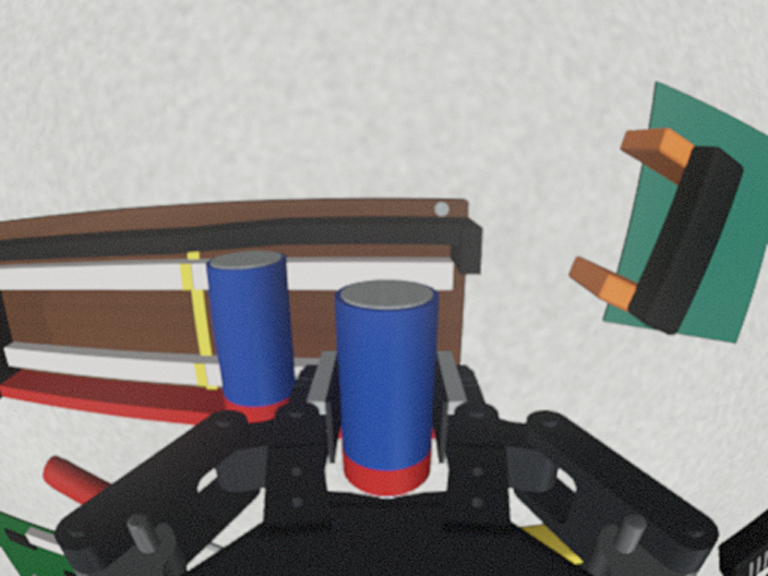

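```bash
python3 - <<'E'
from h import *
f=2/3
c=ctrl.calibration("wrist"); o=ctrl.get_obs()["tool_pos"]
yaw=.105; xh=np.array([np.cos(yaw),np.sin(yaw)]);yh=np.array([-xh[1],xh[0]])
s=np.array([.5875,-.3674])
def j(u,v,z):
    p=unp("wrist",u*f,v*f,z,c)[:2]; return np.round(np.array([(p-s)@xh,(p-s)@yh])*1000,1)
z=o[2]+.0087
print("held near sides",j(336,296,z),j(438,296,z)); print("cell1 near",j(208,262,.0365),j(286,260,.0365))
print("mat corner",j(656,82,.003),"mat bl",j(604,321,.003))
print("tcp",(o[:2]-s)@xh,(o[:2]-s)@yh)
print("up edge",j(330,290,.02),j(450,289,.02),j(450,262,.02))
E
```

```text
held near sides [-30.4 219.3] [-30.4 251.6]
cell1 near [-33.4 161.6] [-33.8 195.4]
mat corner [-120.9  371.5] mat bl [  6.4 350.9]
tcp 0.001853016191029156 0.23523653498547112
up edge [-16.2 210.5] [-16.6 263.2] [-28.8 262.7]
```

```bash
python3 -m creep '[[255,2,0,12,0],[255,2,0,22,0],[255,2,0,28,0],[255,2,0,32,0],[255,2,0,33,0],[255,2,0,33,0],[255,2,0,33,0]]'
python3 -m creep '[[190,0,0,0,0],[150,0,0,0,0],[125,0,0,0,0],[125,0,0,0,0],[125,0,0,-12,0],[125,0,0,-40,0],[125,0,0,-80,0],[90,0,0,-120,0],[0,0,0,-160,0],[0,0,0,-180,0],[0,0,0,-180,0]]'
python3 - <<'E'
from h import *
togo([.569,-.188,.22],1.676)
c=snap("wrist","w9.png"); np.save("w9c.npy",c,allow_pickle=True)
for n in("wrist","top"):
    if n=="top": ctrl.get_image("top")
    for l in("paddle","mat","cell1"): print(n,l,[(round(d["conf"],2),np.round(d["rect"]).tolist()) for d in ctrl.boxes_of(n,l)])
E
```

```text
t: 17.02
tool_pos: [0.5621, -0.1333, 0.0295]
tool_rot: [-0.165, 3.137, -0.0]
contact_force: [0.3, -0.8, -1.4]
opening: 0.0308
t: 17.93
tool_pos: [0.5654, -0.1345, 0.2186]
tool_rot: [-0.165, 3.124, -0.009]
contact_force: [1.3, -0.8, 0.5]
opening: 0.0851
shift mm [  2.1 -53.6  -1.1] turn 0.0 q6 -2.04 t 17.9 F [ 1.3 -0.8  0.5] open 85.1 tcp [ 0.5654 -0.1345  0.2186] jawyaw 1.676
wrist paddle [(0.97, [446.0, 16.0, 62.0, 63.0])]
wrist mat [(0.95, [350.0, 68.0, 93.0, 112.0]), (0.62, [92.0, 240.0, 122.0, 52.0])]
wrist cell1 [(0.79, [247.0, 139.0, 33.0, 65.0]), (0.73, [196.0, 137.0, 32.0, 65.0])]
top paddle [(0.7, [287.0, 195.0, 28.0, 29.0]), (0.64, [230.0, 244.0, 31.0, 26.0])]
top mat [(0.64, [263.0, 185.0, 38.0, 49.0])]
top cell1 [(0.71, [335.0, 183.0, 14.0, 14.0])]
```

View pics/w9.png

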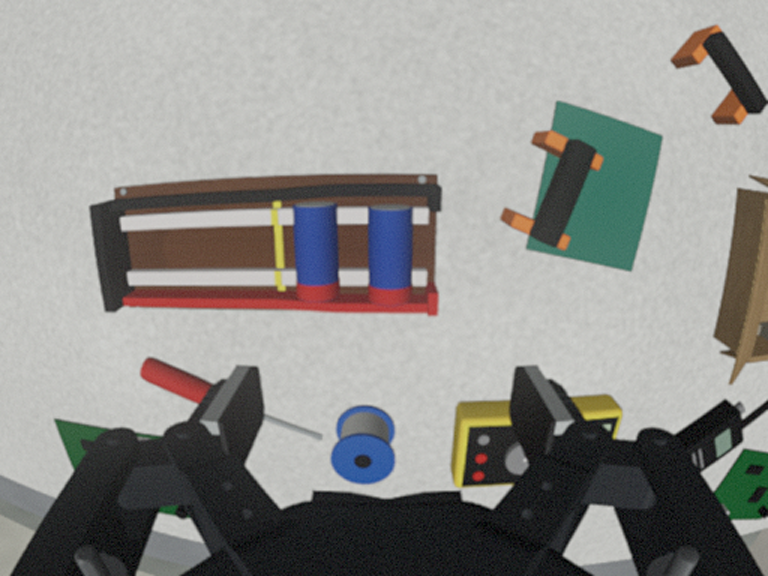

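```bash
python3 - <<'E'
from h import *
f=2/3
c=np.load("w9c.npy",allow_pickle=True).item()
W=lambda u,v,z: unp("wrist",u*f,v*f,z,c)
# handle top corners
P=[W(*p,.058) for p in((571,141),(596,148),(559,246),(533,236))]; print(np.round(P,4))
a=(P[0]+P[1])/2;b=(P[2]+P[3])/2; d=b-a; print("len",np.linalg.norm(d),"yaw",np.arctan2(d[1],d[0]),"ctr",(a+b)/2)
M=[W(*p,.003) for p in((557,101),(662,134),(632,271),(527,249))]; print("mat",np.round(M,4),np.mean(M,0))
m=(a+b)/2; togo([m[0],m[1],.22],np.arctan2(d[1],d[0])+np.pi/2)
E
```

```text
[[ 0.4626 -0.016   0.058 ]
 [ 0.4636  0.0044  0.058 ]
 [ 0.5389 -0.0123  0.058 ]
 [ 0.5343 -0.0338  0.058 ]]
len 0.07550787741652154 yaw -0.23057561439396076 ctr [ 0.49987261 -0.01444127  0.058     ]
mat [[ 0.4269 -0.01    0.003 ]
 [ 0.4317  0.0974  0.003 ]
 [ 0.561   0.0911  0.003 ]
 [ 0.5545 -0.0175  0.003 ]] [0.49351861 0.04024989 0.003     ]
shift mm [ 48.5 124.3 -12.3] turn 0.336 q6 -2.04 t 18.3 F [0.6 0.5 0.3] open 85.5 tcp [ 0.5611 -0.133   0.2074] jawyaw 1.676
```

```bash
python3 -m creep '[[0,15,38,0,0.1],[0,30,76,0,0.2],[0,42,110,10,0.3],[0,48.5,124,25,0.336],[0,48.5,124,37,0.336],[0,48.5,124,37,0.336],[0,48.5,124,37,0.336]]'
python3 - <<'E'
from h import *
togo([.5,-.0144,.17],1.34)
c=snap("wrist","w10.png"); np.save("w10c.npy",c,allow_pickle=True)
E
```

```text
t: 18.92
tool_pos: [0.5003, -0.0155, 0.1711]
tool_rot: [-0.361, -3.118, 0.0]
contact_force: [0.8, -0.1, 0.4]
opening: 0.0857
shift mm [0.5 1.  1.1] turn 0.0 q6 -1.52 t 18.9 F [ 0.8 -0.1  0.4] open 85.7 tcp [ 0.5003 -0.0155  0.1711] jawyaw 1.34
```

View pics/w10.png

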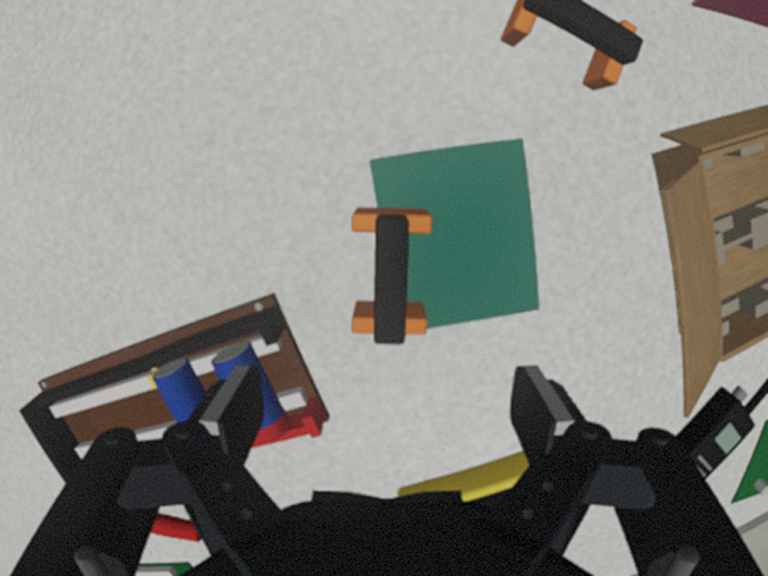

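```bash
python3 - <<'E'
from h import *
f=2/3
c=np.load("w10c.npy",allow_pickle=True).item()
W=lambda u,v,z: unp("wrist",u*f,v*f,z,c)
a=W(392.5,215,.058);b=W(390,342,.058);d=b-a; m=(a+b)/2
print("len",np.linalg.norm(d),"yaw",np.arctan2(d[1],d[0]),m)
togo([m[0],m[1],.05],np.arctan2(d[1],d[0])+np.pi/2)
E
```

```text
len 0.07917139506084171 yaw -0.24698002082004 [ 0.49858389 -0.01222869  0.058     ]
shift mm [  3.2   3.  122.2] turn 0.016 q6 -1.52 t 19.0 F [-0.3  0.1  0.7] open 85.6 tcp [ 0.5011 -0.0159  0.1722] jawyaw 1.34
```

```bash
python3 -m creep '[[110,3,3,25,0.016],[110,3,3,60,0.016],[110,3,3,95,0.016],[110,3,3,120,0.016],[110,3,3,138,0.016],[110,3,3,138,0.016],[110,3,3,138,0.016],[255,3,3,138,0.016],[255,3,3,138,0.016],[255,3,3,138,0.016],[255,3,3,138,0.016],[255,3,3,138,0.016]]' 80
python3 -m creep '[[255,0,0,0,0],[255,0,0,-10,0],[255,0,0,-30,0],[255,0,0,-60,0],[255,0,0,-90,0],[255,0,0,-90,0]]' 80
python3 - <<'E'
from h import *
yaw=.105; xh=np.array([np.cos(yaw),np.sin(yaw)]);yh=np.array([-xh[1],xh[0]])
p=np.array([.5875,-.3674])+.330*yh; print(p); togo([p[0],p[1],.12],.105)
E
```

```text
t: 19.97
tool_pos: [0.5005, -0.0121, 0.0368]
tool_rot: [0.386, 3.113, -0.001]
contact_force: [-0.3, -1.4, 6.3]
opening: 0.0188
t: 20.47
tool_pos: [0.5024, -0.0119, 0.1318]
tool_rot: [0.385, 3.106, -0.0]
contact_force: [1.1, 0.3, -0.4]
opening: 0.0187
[ 0.55291363 -0.03921745]
shift mm [-55.5 -14.2  12.4] turn 1.219 q6 -1.5 t 20.5 F [ 1.1  0.3 -0.4] open 18.7 tcp [ 0.5024 -0.0119  0.1318] jawyaw 1.324
```

```bash
python3 -m creep '[[255,-6,-2,-10,0.11],[255,-12,-4,-10,0.22],[255,-18,-6,-10,0.33],[255,-24,-8,-10,0.44],[255,-30,-10,-10,0.55],[255,-36,-11,-10,0.66],[255,-42,-12,-10,0.77],[255,-48,-13,-10,0.88],[255,-55,-14,-10,0.99],[255,-55,-14,-10,1.1],[255,-55,-14,-10,1.219],[255,-55,-14,-10,1.219]]'
python3 - <<'E'
from h import *
togo([.5529,-.0392,.12],.105)
c=snap("wrist","w11.png"); np.save("w11c.npy",c,allow_pickle=True)
E
```

```text
t: 21.47
tool_pos: [0.5479, -0.0382, 0.1339]
tool_rot: [-2.103, -2.332, 0.001]
contact_force: [0.7, 0.5, -1.0]
opening: 0.0183
shift mm [-1.5  4.9 13.9] turn -0.002 q6 -0.31 t 21.5 F [ 0.7  0.5 -1. ] open 18.3 tcp [ 0.5479 -0.0382  0.1339] jawyaw 0.103
```

View pics/w11.png

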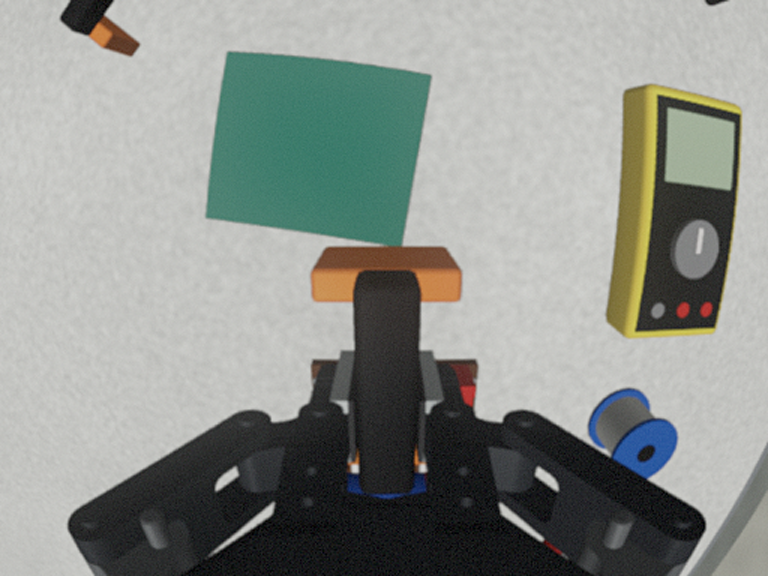

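```bash
cat >> h.py <<'E'
YAW=.105; XH=np.array([np.cos(YAW),np.sin(YAW)]);YH=np.array([-XH[1],XH[0]]); S=np.array([.5875,-.3674])
def J(p): return np.round(np.array([(p[:2]-S)@XH,(p[:2]-S)@YH])*1000,1)
E
python3 - <<'E'
from h import *
f=2/3
c=np.load("w11c.npy",allow_pickle=True).item(); o=ctrl.get_obs()["tool_pos"]
zt=o[2]-.0355+.056
print("tcp",J(o),o[2]); print("handle rear end",J(unp("wrist",387*f,271*f,zt,c)),"leg rear bottom", J(unp("wrist",387*f,247*f,zt-.056,c)),"leg top",J(unp("wrist",387*f,300*f,zt-.018,c)))
M=[unp("wrist",u*f,v*f,.003,c)for u,v in((228,52),(431,75),(402,246),(207,217))];print(np.round(M,4))
E
```

```text
tcp [ -4.9 331.5] 0.13395563185456047
handle rear end [ -5.  374.7] leg rear bottom [ -4.9 370.1] leg top [ -5.  360.1]
[[ 0.4338  0.0977  0.003 ]
 [ 0.5614  0.0899  0.003 ]
 [ 0.5553 -0.0178  0.003 ]
 [ 0.4274 -0.0099  0.003 ]]
```

```bash
python3 -m creep '[[255,0,3,15,0],[255,0,5,40,0],[255,0,5,60,0],[255,0,5,74,0],[255,0,5,74,0],[255,0,5,74,0]]'
python3 -m creep '[[255,-4,0,0,0],[255,-10,0,0,0],[255,-16,0,0,0],[255,-22,0,0,0],[255,-26,0,0,0],[255,-30,0,0,0],[255,-33,0,0,0],[255,-33,0,0,0]]'
python3 - <<'E'
from h import *
togo([.5529,-.0392,.06],.105); print(J(ctrl.get_obs()["tool_pos"]))
E
```

```text
t: 22.02
tool_pos: [0.5524, -0.0376, 0.0594]
tool_rot: [-2.098, -2.335, 0.002]
contact_force: [0.1, 0.1, -0.9]
opening: 0.0186
t: 22.68
tool_pos: [0.5569, -0.0714, 0.0604]
tool_rot: [2.102, 2.334, -0.0]
contact_force: [-0.6, -0.1, -1.3]
opening: 0.0187
shift mm [32.4 -0.6  0.4] turn -0.001 q6 -0.36 t 22.7 F [-0.6 -0.1 -1.3] open 18.7 tcp [ 0.5569 -0.0714  0.0604] jawyaw 0.104
[  0.6 297.6]
```

```bash
python3 -m creep '[[255,-3,0,0,0],[255,-6,0,0,0],[255,-9,0,0,0],[255,-12,0,0,0],[255,-15,0,0,0],[255,-18,0,0,0],[255,-21,0,0,0],[255,-24,0,0,0],[255,-27,0,0,0],[255,-30,0,0,0],[255,-33,0,0,0],[255,-36,0,0,0]]'
python3 -m creep '[[255,-3,0,0,0],[255,-6,0,0,0],[255,-9,0,0,0],[255,-12,0,0,0],[255,-15,0,0,0],[255,-18,0,0,0],[255,-21,0,0,0],[255,-24,0,0,0],[255,-27,0,0,0],[255,-30,0,0,0],[255,-30,0,0,0],[255,-30,0,0,0]]'
python3 - <<'E'
from h import *
togo([.5529,-.0392,.06],.105); print(J(ctrl.get_obs()["tool_pos"]))
ctrl.get_image("top"); a=snap("top","t12.png",(300,140,170,100),4); snap("scene","s12.png",(130,60,180,130),4)
E
python3 -c "
import cv2,numpy as np
a=cv2.imread('pics/t12.png');b=cv2.imread('pics/s12.png');a=cv2.resize(a,(680,280));b=cv2.resize(b,(430,310));c=np.zeros((590,680,3),np.uint8);c[:280]=a;c[280:590,:430]=b;cv2.imwrite('pics/m12.png',c)"
```

```text
t: 23.68
tool_pos: [0.5606, -0.1067, 0.0603]
tool_rot: [-2.102, -2.335, -0.0]
contact_force: [0.4, 0.5, -0.6]
opening: 0.0187
t: 24.68
tool_pos: [0.5637, -0.1367, 0.0603]
tool_rot: [2.102, 2.335, -0.0]
contact_force: [0.3, -0.3, -1.3]
opening: 0.018
shift mm [98.1 -0.5  0.2] turn -0.0 q6 -0.47 t 24.7 F [ 0.3 -0.3 -1.3] open 18.0 tcp [ 0.5637 -0.1367  0.0603] jawyaw 0.105
[  0.5 231.9]
```

View pics/m12.png

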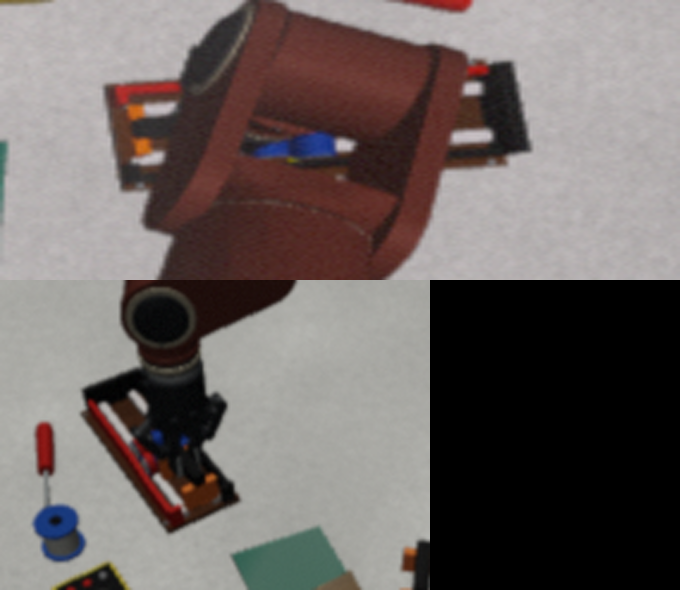

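```bash
R='[[255,-3,0,0,0],[255,-6,0,0,0],[255,-9,0,0,0],[255,-12,0,0,0],[255,-15,0,0,0],[255,-18,0,0,0],[255,-21,0,0,0],[255,-24,0,0,0],[255,-27,0,0,0],[255,-30,0,0,0],[255,-33,0,0,0],[255,-36,0,0,0]]' >/dev/null
python3 -m creep '[[255,-3,0,0,0],[255,-6,0,0,0],[255,-9,0,0,0],[255,-12,0,0,0],[255,-15,0,0,0],[255,-18,0,0,0],[255,-21,0,0,0],[255,-24,0,0,0],[255,-27,0,0,0],[255,-30,0,0,0],[255,-33,0,0,0],[255,-36,0,0,0]]'
python3 -m creep '[[255,-3,0,0,0],[255,-6,0,0,0],[255,-9,0,0,0],[255,-12,0,0,0],[255,-15,0,0,0],[255,-18,0,0,0],[255,-21,0,0,0],[255,-24,0,0,0],[255,-27,0,0,0],[255,-30,0,0,0],[255,-33,0,0,0],[255,-36,0,0,0]]'
python3 -m creep '[[255,-3,0,0,0],[255,-6,0,0,0],[255,-9,0,0,0],[255,-12,0,0,0],[255,-15,0,0,0],[255,-18,0,0,0],[255,-21,0,0,0],[255,-24,0,0,0],[255,-27,0,0,0],[255,-30,0,0,0],[255,-33,0,0,0],[255,-36,0,0,0]]'
python3 -m creep '[[255,-2,0,0,0],[255,-4,0,0,0],[255,-6,0,0,0],[255,-8,0,0,0],[255,-10,0,0,0],[255,-11,0,0,0],[255,-11,0,0,0],[255,-11,0,0,0]]'
python3 - <<'E'
from h import *
togo([.5529,-.0392,.06],.105); print(J(ctrl.get_obs()["tool_pos"]))
E
```

```text
t: 25.83
tool_pos: [0.5675, -0.1724, 0.0603]
tool_rot: [-2.102, -2.335, 0.0]
contact_force: [-0.3, 1.0, -1.1]
opening: 0.0185
t: 26.83
tool_pos: [0.5713, -0.2083, 0.0603]
tool_rot: [2.102, 2.335, 0.0]
contact_force: [-0.7, 0.8, -0.1]
opening: 0.0187
t: 27.83
tool_pos: [0.575, -0.2441, 0.0603]
tool_rot: [-2.102, -2.335, 0.0]
contact_force: [-0.7, 0.1, -1.2]
opening: 0.0183
t: 28.5
tool_pos: [0.5761, -0.2548, 0.0603]
tool_rot: [2.102, 2.335, -0.0]
contact_force: [-0.6, -0.9, -1.7]
opening: 0.0185
shift mm [ 2.169e+02 -5.000e-01  2.000e-01] turn -0.0 q6 -0.64 t 28.5 F [-0.6 -0.9 -1.7] open 18.5 tcp [ 0.5761 -0.2548  0.0603] jawyaw 0.105
[  0.5 113.1]
```

```bash
python3 -m creep '[[255,-1,0,0,0],[255,-2,0,0,0],[255,-3,0,0,0],[255,-4,0,0,0],[255,-5,0,0,0],[255,-6,0,0,0],[255,-6,0,0,0],[255,-6,0,0,0]]'
python3 -m creep '[[255,-0.5,0,0,0],[255,-1,0,0,0],[255,-1.5,0,0,0],[255,-2,0,0,0],[255,-2,0,0,0]]'
python3 - <<'E'
from h import *
print(J(ctrl.get_obs()["tool_pos"]),ctrl.get_obs()["contact_force"]); snap("wrist","w13.png")
a=snap("top","t13.png",(300,140,170,100),4); snap("scene","s13.png",(140,70,120,100),4)
E
python3 -c "
import cv2,numpy as np
a=cv2.imread('pics/t13.png');b=cv2.imread('pics/s13.png');w=cv2.imread('pics/w13.png')[200:576,150:620];a=cv2.resize(a,(510,210));b=cv2.resize(b,(280,233));w=cv2.resize(w,(470,376));c=np.zeros((590,760,3),np.uint8);c[:210,:510]=a;c[210:443,480:760]=b;c[210:586,:470]=w;cv2.imwrite('pics/m13.png',c)"
```

```text
t: 29.17
tool_pos: [0.5768, -0.2609, 0.0603]
tool_rot: [2.102, 2.335, -0.0]
contact_force: [-0.9, -0.6, -0.6]
opening: 0.0185
t: 29.58
tool_pos: [0.577, -0.2626, 0.0603]
tool_rot: [-2.102, -2.335, -0.0]
contact_force: [0.4, 1.1, -1.2]
opening: 0.0187
[  0.6 105.3] [ 0.40374284  1.13658962 -1.20318838]
```

View pics/m13.png

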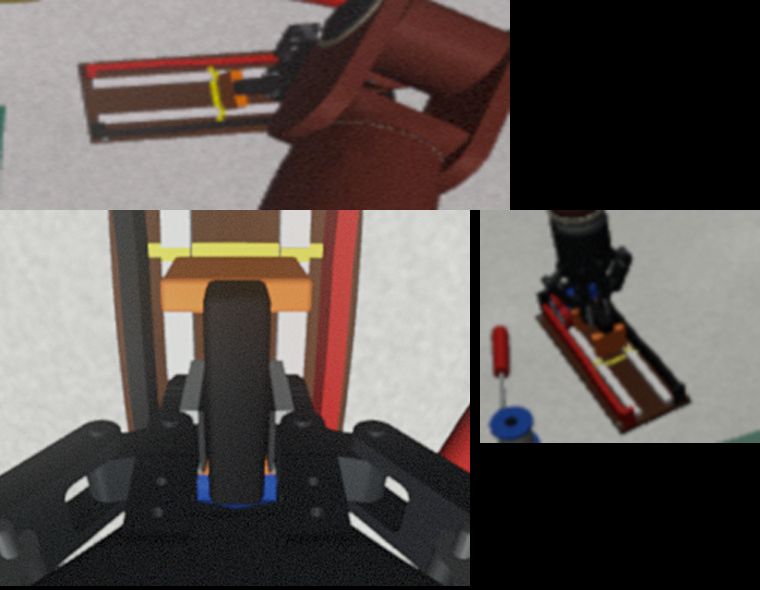

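```bash
python3 -m creep '[[255,-0.5,0,0,0],[255,-1,0,0,0],[255,-1,0,0,0],[255,-1,0,0,0]]'
python3 -m creep '[[255,-0.5,0,0,0],[255,-1,0,0,0],[255,-1,0,0,0],[255,-1,0,0,0]]'
python3 -m creep '[[255,-0.5,0,0,0],[255,-1,0,0,0],[255,-1,0,0,0],[255,-1,0,0,0]]'
```

```text
t: 30.07
tool_pos: [0.5771, -0.2628, 0.0604]
tool_rot: [-2.101, -2.334, -0.002]
contact_force: [-1.0, 5.6, 2.3]
opening: 0.0186
t: 30.4
tool_pos: [0.5771, -0.2629, 0.0604]
tool_rot: [-2.1, -2.333, -0.003]
contact_force: [-1.9, 8.0, 4.2]
opening: 0.0183
t: 30.73
tool_pos: [0.5771, -0.2631, 0.0605]
tool_rot: [-2.099, -2.332, -0.005]
contact_force: [-2.8, 11.4, 4.5]
opening: 0.0185
```

```bash
python3 -m creep '[[255,1,0,0,0],[255,2,0,0,0],[255,3,0,0,0],[255,5,0,0,0],[255,8,0,0,0],[255,13,0,0,0],[255,20,0,0,0],[255,30,0,0,0],[255,40,0,0,0],[255,40,0,-20,0],[255,40,0,-40,0],[255,40,0,-60,0]]'
python3 -m creep '[[255,30,0,-30,0],[255,65,0,-60,0],[255,105,0,-60,0],[255,145,0,-60,0],[255,185,0,-60,0],[255,225,0,-60,0],[255,225,0,-60,0],[255,225,0,-60,0]]'
python3 - <<'E'
from h import *
M=np.array([.4935,.0402]); 
togo([M[0],M[1],.12],-.06+1.571)
a=snap("top","t14.png",(310,140,150,90),5)
print(np.round([prj("top",[*(S+YH*k),.0365]) for k in(.0165,.0495)],1))
c=snap("wrist","w14.png")
E
```

```text
t: 31.73
tool_pos: [0.5726, -0.2244, 0.1203]
tool_rot: [-2.1, -2.335, 0.001]
contact_force: [0.5, -0.4, -1.0]
opening: 0.0184
t: 32.4
tool_pos: [0.5489, 0.0004, 0.1802]
tool_rot: [2.096, 2.34, -0.0]
contact_force: [-0.8, 0.2, -0.9]
opening: 0.0181
shift mm [ 45.6 -50.7  60.2] turn -1.401 q6 -0.24 t 32.4 F [-0.8  0.2 -0.9] open 18.1 tcp [5.489e-01 4.000e-04 1.802e-01] jawyaw 0.11
[[418.2 179.1]
 [406.9 180.2]]
```

View pics/t14.png

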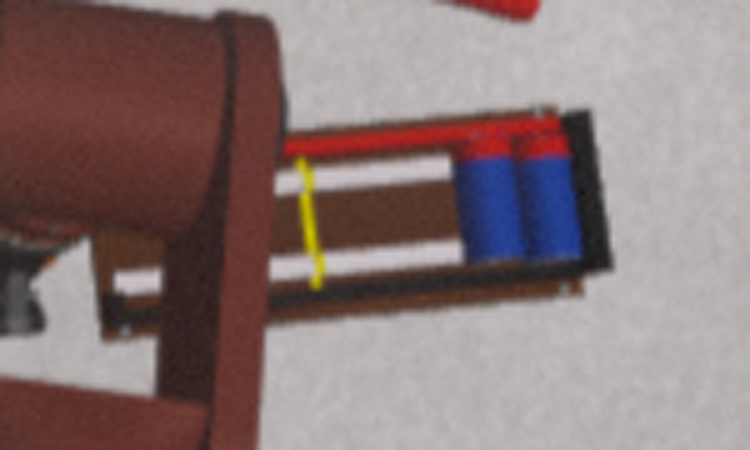

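The row is tight against the stop (cells at (490,200) and (545,200), red ends to the red rail). Next I return the paddle.

```bash
python3 -m creep '[[255,4,-4,0,-0.117],[255,8,-8,0,-0.234],[255,12,-12,0,-0.351],[255,16,-16,0,-0.468],[255,20,-20,0,-0.585],[255,24,-25,0,-0.702],[255,28,-30,0,-0.819],[255,32,-35,0,-0.936],[255,36,-40,0,-1.053],[255,40,-45,0,-1.17],[255,44,-49,0,-1.287],[255,45,-50,0,-1.4]]'
python3 -m creep '[[255,0,0,20,0],[255,0,0,50,0],[255,0,0,80,0],[255,0,0,80,0],[255,0,0,80,0]]'
python3 - <<'E'
from h import *
togo([.4935,.0402,.039],1.511)
c=snap("wrist","w15.png")
M=[(.4269,-.01),(.4317,.0974),(.561,.0911),(.5545,-.0175)]
print(np.round([prj("wrist",[*p,.003],c)*1.5 for p in M]))
E
```

```text
t: 33.5
tool_pos: [0.4948, 0.0363, 0.1802]
tool_rot: [-0.098, -3.14, 0.0]
contact_force: [-0.3, 0.2, -1.7]
opening: 0.0186
t: 33.92
tool_pos: [0.4937, 0.0364, 0.0986]
tool_rot: [-0.106, -3.135, -0.0]
contact_force: [-0.1, 0.1, -1.9]
opening: 0.0186
shift mm [ 0.2  3.8 59.6] turn -0.008 q6 -1.58 t 33.9 F [-0.1  0.1 -1.9] open 18.6 tcp [0.4937 0.0364 0.0986] jawyaw 1.503
[[292. 181.]
 [491. 177.]
 [482. 391.]
 [306. 393.]]
```

View pics/w15.png

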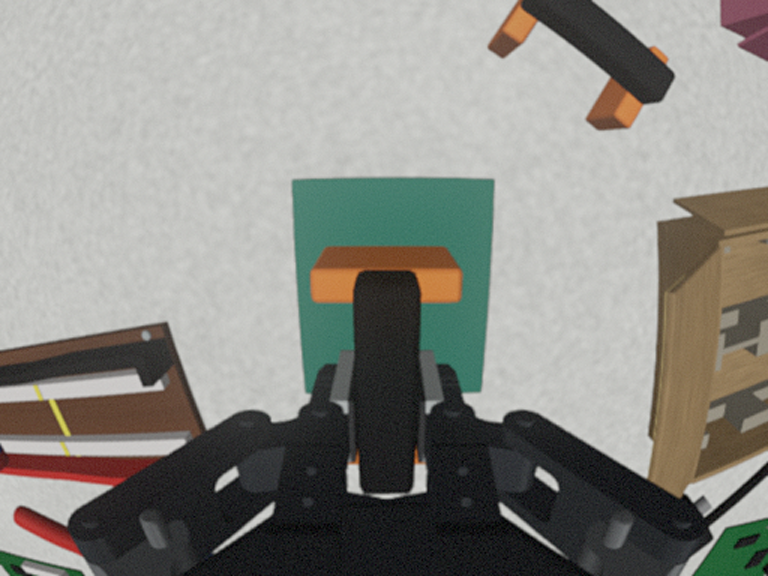

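The paddle is square over the mat (corners (292,180)–(490,392)). I lower it gently.

```bash
python3 -m creep '[[255,0,4,15,0],[255,0,4,35,0],[255,0,4,50,0],[255,0,4,56,0],[255,0,4,58,0],[255,0,4,58,0]]'
python3 -m creep '[[255,0,0,1,0],[255,0,0,2,0],[255,0,0,2,0]]'
```

```text
t: 34.47
tool_pos: [0.4966, 0.0411, 0.0437]
tool_rot: [0.104, 3.138, -0.0]
contact_force: [0.1, -0.1, -0.6]
opening: 0.0187
t: 34.72
tool_pos: [0.4961, 0.0413, 0.0413]
tool_rot: [0.103, 3.138, -0.0]
contact_force: [0.0, -0.4, -1.8]
opening: 0.0185
```

```bash
python3 -m creep '[[255,0,0,1,0],[255,0,0,1.5,0],[255,0,0,1.5,0],[255,0,0,1.5,0]]'
python3 -m creep '[[255,0,0,1,0],[255,0,0,1,0],[255,0,0,1,0]]'
python3 -m creep '[[255,0,0,1,0],[255,0,0,1,0],[255,0,0,1,0]]'
```

```text
t: 35.05
tool_pos: [0.4954, 0.0414, 0.0388]
tool_rot: [-0.103, -3.14, -0.0]
contact_force: [-0.1, -0.2, -1.5]
opening: 0.0183
t: 35.3
tool_pos: [0.4953, 0.0414, 0.0377]
tool_rot: [-0.103, -3.14, -0.0]
contact_force: [-0.0, -0.5, -0.4]
opening: 0.0184
t: 35.55
tool_pos: [0.4955, 0.0414, 0.037]
tool_rot: [0.103, 3.14, -0.0]
contact_force: [0.1, -0.1, 0.1]
opening: 0.0183
```

```bash
python3 -m creep '[[255,0,0,0.5,0],[255,0,0,0.5,0]]'
python3 -m creep '[[180,0,0,0,0],[140,0,0,0,0],[120,0,0,0,0],[120,0,0,0,0],[120,0,0,-15,0],[120,0,0,-45,0],[120,0,0,-85,0],[120,0,0,-125,0],[120,0,0,-165,0],[120,0,0,-200,0],[120,0,0,-200,0],[120,0,0,-200,0]]'
python3 -m creep '[[120,40,0,0,0],[120,80,0,0,0],[120,80,0,0,0],[120,80,0,0,0],[120,80,0,0,0]]'
python3 - <<'E'
from h import *
togo([.49,.04,.3]); snap("top","t16.png",(70,110,390,180),1.75); snap("scene","s16.png",(100,50,350,250),1)
a=cv2.imread("pics/t16.png");b=cv2.imread("pics/s16.png");c=np.zeros((570,690,3),np.uint8);c[:a.shape[0],:a.shape[1]]=a;c[315:565,:350]=b
w=ctrl.get_image("wrist")[:,:,::-1]; c[315:565,352:685]=cv2.resize(w,(333,250)); cv2.imwrite("pics/m16.png",c)
E
```

```text
t: 35.72
tool_pos: [0.4955, 0.0413, 0.0369]
tool_rot: [-0.103, -3.14, 0.0]
contact_force: [-3.1, 0.5, 4.3]
opening: 0.0184
t: 36.72
tool_pos: [0.497, 0.0413, 0.2396]
tool_rot: [0.103, 3.133, -0.0]
contact_force: [-0.5, 0.3, -0.7]
opening: 0.0453
t: 37.13
tool_pos: [0.4153, 0.0467, 0.2351]
tool_rot: [-0.103, -3.139, -0.0]
contact_force: [0.0, 0.1, 0.5]
opening: 0.0452
shift mm [-75.   -1.7 -65. ] turn 0 q6 -1.57 t 37.1 F [0.  0.1 0.5] open 45.2 tcp [0.4153 0.0467 0.2351] jawyaw 1.505
```

The viewer's limit is reached, so the final checks are numeric.

```bash
python3 - <<'E'
from h import *
c=ctrl.calibration("wrist"); ctrl.get_image("wrist"); ctrl.get_image("scene"); ctrl.get_image("top")
for n in("wrist","top","scene"):
    for l in("paddle","mat","cell1","flap_left","flap_right"): print(n,l,[(round(d["conf"],2),np.round(d["rect"]).tolist()) for d in ctrl.boxes_of(n,l)][:3])
P=np.array([.4945,.041])
for n in("wrist","top","scene"):
    k=c if n=="wrist" else None
    q=np.array([prj(n,[P[0]+x,P[1]+y,z],k) for x in(-.04,.04) for y in(-.025,.025) for z in(.003,.041)]+[prj(n,[P[0]+x,P[1]+y,.059],k) for x in(-.04,.04) for y in(-.01,.01)])
    print("expected paddle",n,np.round(q.min(0)),np.round(q.max(0)-q.min(0)))
cs=np.array([.5267,.2962]); a=.117
for s,nm in((1,"left"),(-1,"right")):
  q=[prj("scene",[cs[0]+np.cos(a)*x-np.sin(a)*s*y,cs[1]+np.sin(a)*x+np.cos(a)*s*y,z]) for x in(-.078,.078) for y,z in((.0795,.062),(.136,.113))]; q=np.array(q); print("expected flap scene",nm,np.round(q.min(0)),np.round(q.max(0)-q.min(0)))
im=ctrl.get_image("top")[:,:,::-1].copy(); hsv=cv2.cvtColor(im,cv2.COLOR_BGR2HSV)
m=cv2.inRange(hsv,(105,110,50),(130,255,255)); k,l,s,ce=cv2.connectedComponentsWithStats(m)
print([(x[:5].tolist()) for x in s[1:] if x[4]>40], "row expect",np.round([prj("top",[*(S+YH*k),.05]) for k in(.0165,.0495)],1))
E
```

```text
wrist paddle [(0.96, [235.0, 196.0, 43.0, 74.0]), (0.89, [299.0, 82.0, 73.0, 70.0])]
wrist mat [(0.69, [216.0, 174.0, 86.0, 89.0])]
wrist cell1 [(0.88, [22.0, 266.0, 26.0, 39.0]), (0.78, [32.0, 264.0, 38.0, 43.0]), (0.51, [14.0, 230.0, 157.0, 79.0])]
wrist flap_left [(0.74, [479.0, 183.0, 33.0, 97.0]), (0.6, [214.0, 172.0, 86.0, 88.0])]
wrist flap_right [(0.88, [354.0, 201.0, 40.0, 84.0]), (0.88, [443.0, 0.0, 47.0, 98.0])]
top paddle [(0.74, [273.0, 196.0, 19.0, 13.0]), (0.69, [233.0, 244.0, 29.0, 27.0])]
top mat [(0.79, [263.0, 186.0, 40.0, 46.0])]
top cell1 [(0.77, [398.0, 167.0, 19.0, 26.0]), (0.64, [412.0, 164.0, 14.0, 30.0])]
top flap_left [(0.9, [39.0, 156.0, 41.0, 62.0]), (0.79, [129.0, 265.0, 44.0, 62.0]), (0.78, [133.0, 172.0, 33.0, 58.0])]
top flap_right [(0.81, [70.0, 162.0, 38.0, 58.0]), (0.7, [161.0, 268.0, 38.0, 66.0]), (0.59, [219.0, 159.0, 28.0, 63.0])]
scene paddle [(0.65, [292.0, 169.0, 21.0, 35.0]), (0.61, [280.0, 250.0, 71.0, 48.0]), (0.6, [236.0, 164.0, 31.0, 24.0])]
scene mat [(0.68, [231.0, 184.0, 53.0, 50.0]), (0.58, [227.0, 167.0, 46.0, 34.0])]
scene cell1 [(0.72, [172.0, 103.0, 20.0, 17.0])]
scene flap_left [(0.92, [357.0, 212.0, 64.0, 42.0]), (0.9, [320.0, 350.0, 81.0, 33.0]), (0.84, [281.0, 252.0, 64.0, 43.0])]
scene flap_right [(0.86, [231.0, 180.0, 56.0, 53.0]), (0.75, [345.0, 190.0, 63.0, 36.0]), (0.72, [304.0, 309.0, 76.0, 60.0])]
expected paddle wrist [234. 191.] [44. 76.]
expected paddle top [273. 195.] [19. 29.]
expected paddle scene [236. 163.] [31. 28.]
expected flap scene left [278. 247.] [68. 42.]
expected flap scene right [230. 181.] [59. 51.]
[[332, 113, 23, 23, 322], [402, 172, 25, 20, 457]] row expect [[420.3 178.4]
 [408.9 179.5]]
```

```bash
python3 -c "
from station import ctrl
print(ctrl.finish_job())"
```

```text
the job is handed in; nothing more can be done
None
```

The job is handed in, at about 38 s on the robot's clock; no verdict was reported. I folded both flaps back to lean outward. Both cells (only two were in the carton) went onto the apron with their red ends to the red rail. I then rolled them with the paddle to the stop and stood the paddle back on its mat.

**Last checks:**
- **Row:** the top picture shows both cells side by side against the stop, red ends to the red rail. The last push met a force at the stop that built to about 11 N. A colour check on a fresh picture after the paddle was put back found one unbroken blue patch where the row should be.
- **Paddle:** it had been knocked to the edge of its mat during the run, so I measured it again before grasping it. Afterwards the wrist and scene boxes matched an upright paddle at the mat's centre to within 5 pixels. The top box was cut short (13 pixels high against 29 expected), probably because the arm hid part of it.
- **Flaps:** the scene boxes matched flaps leaning well outward to within 5 pixels.

**Not seen by eye:** the viewer refused the final overview picture because the 16-picture limit had been reached. The closing checks on the paddle and flaps are therefore numeric only. I did not check the other things on the bench at the end, and nothing suggested I had touched them.

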